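# Lay out the sample kit beside the saw

### The job

Lay out the kit on the plywood board, counting its orange-striped edge as the back: first put the walnut block in the middle of the black mark, then the pine block to the left of it and the orange stop block to the right of it (either order), all flat in one straight row parallel to the stripe, long sides in line, with about 20 mm between neighbours. Then turn the parts carousel by its blue knob until the brass foot stands in the middle of the gap in the wire guard, let go of the knob, and only then pick the foot out and stand it upright on the middle of the walnut block. Leave the black rubber foot in the carousel, and do not push the pencil or the tape measure about.

Things in the scene. Friction and masses are not known exactly. Their poses are not given: they have to be found in the camera images.
- board: Fixed plywood board, 200 mm (x) by 260 mm (y), 10 mm thick; it may be turned any way round. Origin at the centre of its underside; its top is 10 mm above the table (z = 0). +x points to its back edge, marked by a 20 mm wide orange stripe; +y is left when one faces the stripe. A black mark, 56 mm (x) by 76 mm (y), is at the centre of its top.
- walnut: Loose dark brown walnut block, 40 mm (x) by 60 mm (y) by 30 mm high, a dowel hole drawn in each end. Origin at the centre of its underside. About 0.06 kg.
- pine: Loose pale pine block with a stepped end, 40 mm (x) by 60 mm (y) by 30 mm high; over the last 16 mm at its +y end it is only 16 mm high. Origin at the centre of its underside. Either way round will do. About 0.05 kg.
- stop: Loose orange plastic stop block from the saw fence, 40 mm (x) by 60 mm (y) by 26 mm high, with a black knob of 26 mm diameter on top of its middle (42 mm high in all). Origin at the centre of its underside. About 0.08 kg.
- foot: Loose brass foot standing upright in a side compartment of the carousel, its underside 30 mm above the table: flange 34 mm in diameter and 7 mm high, narrowing to a round stem 20 mm in diameter from 12 to 42 mm above its underside, 45 mm high in all. Origin at the centre of its underside, z up the stem. About 0.07 kg.
- bumper: Loose black rubber foot of the same shape and size as the brass one, in the carousel's other side compartment; it stays in the carousel. Origin at the centre of its underside.
- holder: Fixed carousel base with wire guard. Origin on the turning axis at table height; -x points through the guard's gap, roughly to the robot. Guard: 4.4 mm wires 90 mm above the table, 42 to 136 mm from the axis, all round but for the gap (50 degrees either side of -x); posts at 136 mm. On the axis above the guard: blue round knob fixed to the tray, 40 mm in diameter, 108 to 136 mm above the table.
- carousel (a joint): Turn of the tray about the holder's axis, rad, counterclockwise from above, -2.6 to 2.6, starts near 0. White tray 250 mm in diameter, floor 30 mm above the table, rim and dividers 15 mm high, five compartments; at 0 an empty one faces the gap. The foot stands 88 mm from the axis, about 72 degrees to one side, and rides along. Friction 0.04 N m; stays where left.
- pencil: Loose flat yellow carpenter's pencil, 165 mm (x) by 13 mm by 7 mm high, lying on the board along its front edge, about 84 mm from the board's centre. Leave it. Origin at the centre of its underside.
- tape: Loose yellow tape measure, 65 mm by 42 mm by 60 mm high, standing on the table beyond the blocks. Leave it. Origin at the centre of its underside.
Things that resemble listed ones, but are neither listed nor needed, are in the scene too. Leave any purple look-alike of the pine alone. Several things have the shape of the walnut; the one meant has the colours described above.

How it is judged:
By the outcome, as a careful person would: the job done as asked, in the order asked, and still so for the second after the job is handed in, with the robot touching nothing.
It also fails if it takes over 125 s, if anything falls off the work surface, if the arm or the gripper's body presses on something with over 40 N, if the wrist force passes 120 N, or if a joint passes its speed limit or range.

### The arm

A 6-joint arm with a two-finger parallel gripper is mounted at the origin on the work surface. World frame = base frame: x ahead of the robot, y to its left, z up, the work surface at z = 0. Lengths are in m, angles in rad, forces in N, time in s.
With the tool pointing down it reaches from about 0.325 to 0.75 m from the base axis. Payload 7.6 kg.
Tool frame: the origin (TCP) lies at the very end of the fingers, on their centre line; the grasp point (between the pads) lies 19 mm behind it; z points along the fingers, y is the line along which they close (so a half turn about z gives the same grasp; the last joint's range is limited). The gripper opens to 85 mm and grips with 20 to 120 N. Pads are 22 mm wide; open, the fingers measure 114 mm over their backs; the gripper's body (76 mm by 85 mm) begins 54 mm behind the grasp point. The pads swing forward as they close: fully open they stand 13 mm farther back than shut.
Start: joints at [1.271, 0.052, 1.401, -0, 1.689, -0.07], TCP at [0.12, 0.511, 0.231] pointing down, gripper open.
Joint ranges: [-2.9, 2.9], [-0.91, 2.17], [0.12, 2.37], [-1.06, 4.2], [0.26, 2.73], [-2.93, 2.93]. Speed limits (rad/s): [2.57, 2.57, 3.01, 3.14, 3.14, 3.14].

### API

Orientations are given as a rotation vector (axis times angle).
In Python, from rig import robot, optics gives the robot as it stands. The module is installed in compiled form; this text tells all that it offers.
- The arm moves only by the tool carry_out, never from a script. Its argument "increments" is one flat list of numbers, 6 for each row, row after row: the shift along the tool's x, y, z scaled (see below), then the turn, a rotation vector about the tool's x, y, z scaled (see below). In form: [x, y, z, rx, ry, rz, x, y, z, rx, ry, rz, ...]. A call has exactly 8 rows; each row is the pose to reach, as a shift and turn from the pose commanded when the call began, along the tool's axes at that moment; what a row does not reach only later rows make up. The controller multiplies each number of a shift by 0.15 m and each number of a turn by 90 degrees. A row lasts 1/10 s, in which the tool goes at most 50 mm and 8.59 degrees, less where a joint would pass 70% of its speed; a pose out of reach is approached as far as the arm can. A call with a number of a shift or a turn outside -1 to 1 is refused whole. A call with a gripper value outside its range is refused whole. "fingers" is the opening, from -1 (shut) to 1 (fully open), set as the call begins (left out, the last holds). The fingers move at their own pace and stop on an object; "grip_force" is the grip in N (left out, the last holds). Time passes only in rows, so rows that repeat a pose let the fingers close, or fill a call up. It gives the time, the measured TCP pose, the force, the opening and the grip force at its end, in the units of the state.
- robot.get_state(): the state, without advancing time (a new reading comes with each control period).
- optics.camera(name): name is "side" or "top"; returns the picture (384x512x3 uint8, red, green, blue); there is no depth.
- optics.calibration(name): a dict with "K" (3x3 intrinsics, pixels), "R" (3x3) and "t" (3): a world point X has camera coordinates R X + t. Camera axes: x right, y down, z forward; pixel columns grow to the right and rows downward; lengths in m; the calibration is good to about 2 mm. A picture is of the moment at which its call begins. calibration takes no time and is no camera call.
- robot.finish_job(): hands the job in; it is judged then, once.
The state is a dict: "time_s": time; "q": joint angles; "qd": joint speeds; "joint_torque": joint torques, N m; "eef_pos": TCP position; "orientation": TCP orientation; "ft_force": force on the tool from outside, world axes, zero at the start; "wrist_torque": the same for the moment, N m; "width": finger opening in m; "gripper_force": force on a finger pad.
Only numpy, scipy, OpenCV 4.12 (cv2) and the standard library are available. Lean on these libraries where they do the work, as an engineer would, in place of code of your own. Each camera call takes 0.05 s, during which the arm holds its last target. There are 200 camera calls.

## Working session

There is one attempt and no reset: what is moved stays moved. The work goes in short steps, Python scripts to look and compute and a tool call to move; the robot and the scene stay as the last step left them, time stands still between calls to the robot, and variables do not carry over. Pictures are saved under pics/ and viewed, at most 14 in all, crops included, and the job is handed in when it is done.

Besides the shell and the picture viewer there is one more tool, called after "Call:" as name(argument=value, ...) on one line, values as JSON. carry_out: Moves the arm, as the interface text tells. Its arguments: {"type":"object","properties":{"increments":{"type":"array","items":{"type":"number","minimum":-1,"maximum":1}},"fingers":{"type":"number"},"grip_force":{"type":"number"}},"required":["increments"]}

```bash
mkdir -p pics
python3 - <<'E'
from rig import robot, optics
import cv2
for n in("top","side"):
    im=optics.camera(n); cv2.imwrite(f"pics/{n}0.png",cv2.resize(im[:,:,::-1],(800,600),interpolation=cv2.INTER_CUBIC)); cv2.imwrite(f"{n}.png",im[:,:,::-1])
    c=optics.calibration(n); print(n,c["K"].round(1).tolist(),(-c["R"].T@c["t"]).round(3),c["R"].round(3).tolist())
print(robot.get_state())
E
```

```text
top [[364.1, 0.0, 253.2], [0.0, 364.1, 188.8], [0.0, 0.0, 1.0]] [0.422 0.016 1.01 ] [[0.02, -1.0, 0.011], [-0.997, -0.021, -0.072], [0.072, -0.01, -0.997]]
side [[425.8, 0.0, 252.0], [0.0, 425.8, 194.3], [0.0, 0.0, 1.0]] [-0.228  0.687  1.013] [[-0.698, -0.716, -0.019], [-0.49, 0.496, -0.717], [0.522, -0.491, -0.697]]
{'time_s': 0.1, 'q': array([ 1.27070799e+00,  5.27517054e-02,  1.40163839e+00,  1.06192773e-05,
        1.68864114e+00, -7.02897004e-02]), 'qd': array([-0.00124469, -0.00176997, -0.00159763, -0.00021568,  0.0020222 ,
        0.00165324]), 'joint_torque': array([ 9.03195305e-04, -3.82582462e+01, -3.60985315e+01, -6.54453515e-05,
        4.76774701e-03,  2.45766603e-05]), 'eef_pos': array([0.11947023, 0.51093288, 0.23056055]), 'orientation': array([-3.60139554e-01, -3.12060404e+00,  2.21783475e-03]), 'ft_force': array([-0.28446457, -0.04226496,  0.11454645]), 'wrist_torque': array([ 0.01335725, -0.03716391, -0.00886066]), 'gripper_force': 0.0, 'width': 0.08557373846911365}
```

View pics/top0.png

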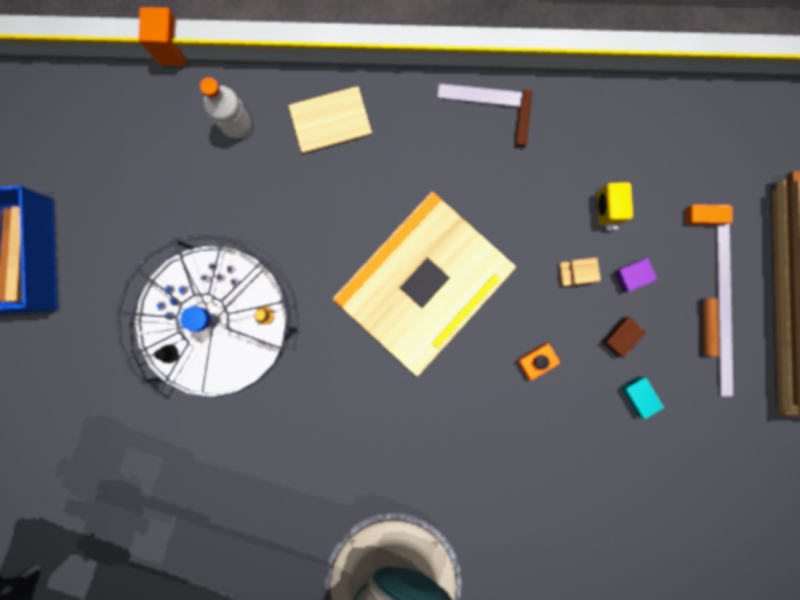

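View pics/side0.png

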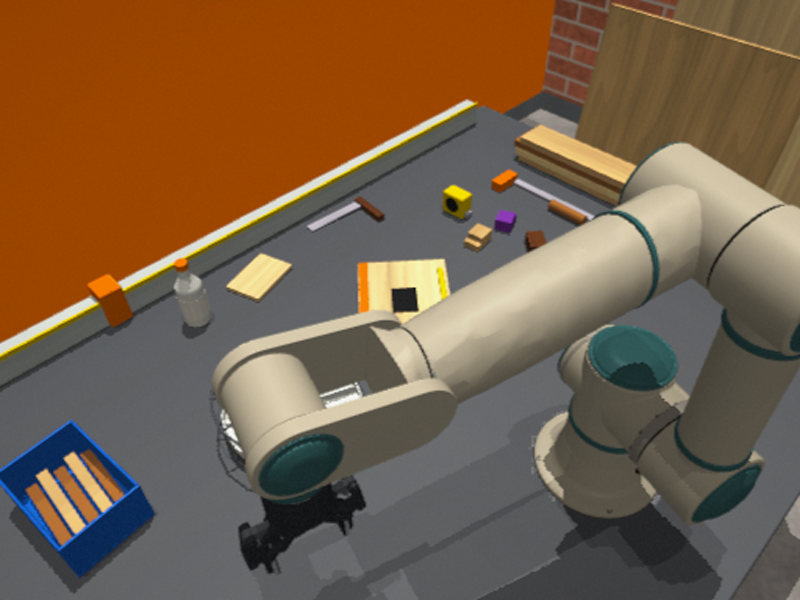

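The top view shows the board centred near (425,283) with its stripe at the upper left, the walnut at (625,337), pine at (580,272), stop at (540,362), the carousel knob at (194,319) and the brass foot at (263,315). In the side view the arm hides most of the carousel. I'll zoom in on both areas of the top view.

Run:
```python
import cv2,numpy as np
im=cv2.imread("top.png")
a=cv2.resize(im[145:275,68:200],(400,394),interpolation=cv2.INTER_CUBIC)
b=cv2.resize(im[145:275,315:447],(400,394),interpolation=cv2.INTER_NEAREST)
cv2.imwrite("pics/z0.png",np.hstack([a,b]))
h=cv2.cvtColor(im,cv2.COLOR_BGR2HSV)
for n,(x,y) in dict(wal=(400,216),pine=(375,174),stop=(336,234),purple=(407,176),teal=(412,255),stripe=(248,160),wood=(270,150),mark=(272,181),knob=(124,204),foot=(168,201)).items(): print(n,h[y,x])
```

```text
wal [  9 182 118]
pine [ 21 108 247]
stop [ 19 215 248]
purple [140 157 229]
teal [ 90 236 224]
stripe [ 20 207 250]
wood [ 26  65 249]
mark [138  16  81]
knob [107 209 245]
foot [ 23 180 241]
```

View pics/z0.png

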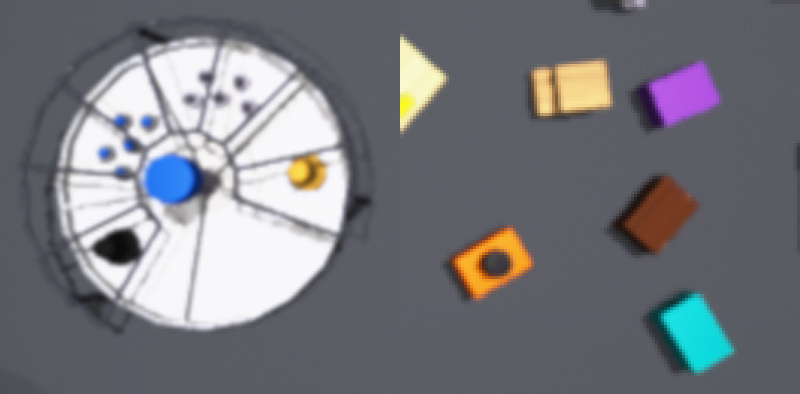

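The zoom shows the guard's gap facing the robot, between the post at crop (365,205) and the one at about (85,300). The foot is on the right at (305,172) and needs a clockwise turn of roughly 70°. The pine's step is at its left end.

```bash
cat > h.py <<'E'
import numpy as np,cv2
from rig import robot,optics
def cast(n,uv,z):
    c=optics.calibration(n);K,R,t=(np.array(c[k]) for k in("K","R","t"));o=-R.T@t.ravel()
    uv=np.atleast_2d(uv).astype(float);d=np.c_[uv,np.ones(len(uv))]@np.linalg.inv(K).T@R
    return (o+d*((z-o[2])/d[:,2])[:,None])[:,:2]
def hsv(im,lo,hi): return cv2.inRange(cv2.cvtColor(im,cv2.COLOR_BGR2HSV),lo,hi)
def blob(m,near,r=25):
    "filled contour nearest to pixel near"
    cs=[c for c in cv2.findContours(m,cv2.RETR_EXTERNAL,cv2.CHAIN_APPROX_NONE)[0] if cv2.contourArea(c)>8]
    def cen(c): M=cv2.moments(c);return np.array([M['m10'],M['m01']])/M['m00']
    c=min(cs,key=lambda c:np.hypot(*(cen(c)-near)));return cen(c),c
def rect(n,c,z):
    p=cast(n,c[:,0],z);r=cv2.minAreaRect((p*1000).astype(np.float32));b=cv2.boxPoints(r)
    e=[b[1]-b[0],b[2]-b[1]];L=max(e,key=np.linalg.norm)
    return np.array(r[0])/1000,sorted(r[1]),np.degrees(np.arctan2(L[1],L[0]))%180
def up(im,k=4): return cv2.resize(im,None,fx=k,fy=k,interpolation=cv2.INTER_CUBIC)
def upix(c,k=4): return (c+.5)/k-.5
E
python3 - <<'E'
from h import *
im=up(cv2.imread("top.png"))
def go(name,lo,hi,px,zm,zt):
    ce,c=blob(hsv(im,lo,hi),np.array(px)*4)
    print(name,"cen",cast("top",upix(ce),zm)[0].round(4),"rect",[np.round(x,4) for x in rect("top",upix(c.astype(float)),zt)])
go("walnut all",(3,110,30),(15,255,255),(400,216),.015,.03)
go("walnut top",(3,110,95),(15,255,255),(400,216),.03,.03)
go("pine all",(10,70,100),(30,255,255),(371,174),.015,.03)
go("pine top",(10,70,215),(30,255,255),(371,174),.03,.03)
go("stop all",(8,140,100),(26,255,255),(345,231),.013,.026)
go("stop top",(8,140,215),(26,255,255),(345,231),.026,.026)
go("board",(8,30,140),(30,255,255),(272,181),.01,.01)
go("stripe",(8,150,140),(22,255,255),(247,160),.01,.01)
go("mark",(0,0,0),(180,60,130),(272,181),.01,.01)
go("knob",(95,150,60),(120,255,255),(124,204),.125,.136)
go("foot",(15,100,60),(35,255,255),(168,201),.05,.075)
wm=hsv(im,(0,0,225),(180,40,255)); ce,c=blob(wm,np.array((136,205))*4)
(e,ax,_)=cv2.fitEllipse(cv2.convexHull(c)); print("tray",cast("top",upix(np.array(e)),.045),ax)
# guard ends / posts from crop pixels
f=lambda x,y:(68+x*132/400,145+y*130/394)
for p in [(368,203),(365,240),(85,300),(122,331),(352,204),(30,170),(150,33)]: print(p,cast("top",f(*p),.09)[0].round(4),cast("top",f(*p),.0)[0].round(4))
E
```

```text
walnut all cen [ 0.4302 -0.3954] rect [array([ 0.4302, -0.3893]), array([44.3731, 63.7851]), np.float32(139.2193)]
walnut top cen [ 0.4303 -0.3934] rect [array([ 0.4304, -0.3934]), array([38.4775, 58.0483]), np.float32(139.2193)]
pine all cen [ 0.5436 -0.3175] rect [array([ 0.5418, -0.3125]), array([45.1996, 70.0539]), np.float32(99.1967)]
pine top cen [ 0.544  -0.3234] rect [array([ 0.544 , -0.3235]), array([39.2301, 43.2403]), np.float32(98.175)]
stop all cen [ 0.3842 -0.2461] rect [array([ 0.3849, -0.2428]), array([43.6563, 64.1881]), np.float32(120.8757)]
stop top cen [ 0.3847 -0.2443] rect [array([ 0.3847, -0.2444]), array([38.8215, 58.6359]), np.float32(121.0309)]
board cen [ 0.5174 -0.0436] rect [array([ 0.5188, -0.0443]), array([205.6629, 265.3826]), np.float32(138.7759)]
stripe cen [0.5759 0.0233] rect [array([0.5768, 0.0225]), array([ 19.9654, 261.8869]), np.float32(138.7544)]
mark cen [0.4436 0.0009] rect [array([0.4542, 0.0029]), array([ 972.8679, 1454.8223]), np.float32(90.0314)]
knob cen [0.4435 0.3173] rect [array([0.4433, 0.3131]), array([36.4323, 43.521 ]), np.float32(91.2071)]
foot cen [0.4537 0.2271] rect [array([0.4526, 0.2216]), array([29.0593, 30.1915]), np.float32(43.8608)]
tray [[0.44702559 0.29648326]] (11.294793128967285, 23.23237419128418)
(368, 203) [0.4271 0.1657] [0.4275 0.1804]
(365, 240) [0.3965 0.1672] [0.3939 0.182 ]
(85, 300) [0.3427 0.3955] [0.3349 0.4327]
(122, 331) [0.318 0.364] [0.3078 0.398 ]
(352, 204) [0.426 0.179] [0.4263 0.1949]
(30, 170) [0.4486 0.4464] [0.4512 0.4885]
(150, 33) [0.5654 0.3527] [0.5794 0.3857]
```

```bash
cat >> h.py <<'E'
from scipy.spatial.transform import Rotation as Rt
def pose():
    s=robot.get_state();R=Rt.from_rotvec(s["orientation"]).as_matrix()
    return [*s["eef_pos"],np.degrees(np.arctan2(R[1,1],R[0,1]))]
def plan(calls,p=None):
    "calls: list of [(x,y,z,psi_deg,rows),...]; prints increments per call"
    p=np.array(pose() if p is None else p,float);print("from",p.round(4))
    for call in calls:
        a=np.radians(p[3]);A=np.array([[-np.sin(a),np.cos(a),0],[np.cos(a),np.sin(a),0],[0,0,-1]])
        for w in call:
            sh=np.round(A@(np.array(w[:3])-p[:3])/.15,3);r=np.round(-(w[3]-p[3])/90,3)
            print(w[4],"x",[*map(float,sh),0,0,float(r)],"" if max(abs(sh))<=1 else "TOO FAR")
            end=[*(p[:3]+A.T@sh*.15),p[3]-r*90]
        p=np.array(end);print("--",p.round(4))
E
python3 - <<'E'
from h import *
im=up(cv2.imread("top.png"))
m=hsv(im,(0,0,0),(180,255,140));k=np.zeros_like(m);cv2.circle(k,(272*4,181*4),70,255,-1)
c=max(cv2.findContours(m&k,cv2.RETR_EXTERNAL,cv2.CHAIN_APPROX_NONE)[0],key=cv2.contourArea)
print("mark",rect("top",upix(c.astype(float)),.01))
p=pose()
P=[(.24,.43,.23,70),(.33,.31,.23,62),(.40,.17,.23,55),(.43,.03,.2,49.2),(.43,-.11,.18,49.2),(.43,-.25,.15,49.2),(.43,-.394,.12,49.2)]
plan([[(*q,8)] for q in P])
E
```

```text
mark (array([ 0.51861456, -0.04384272]), [52.56547927856445, 72.53787231445312], np.float32(138.96605))
from [ 0.1195  0.5109  0.2306 76.8336]
8 x [-0.905, -0.342, 0.004, 0, 0, 0.076] 
-- [ 0.24    0.4301  0.23   69.9936]
8 x [-0.838, -0.547, -0.0, 0, 0, 0.089] 
-- [ 0.33    0.31    0.23   61.9836]
8 x [-0.85, -0.605, -0.0, 0, 0, 0.078] 
-- [ 0.3999  0.17    0.23   54.9636]
8 x [-0.7, -0.649, 0.2, 0, 0, 0.064] 
-- [4.30000e-01 3.00000e-02 2.00000e-01 4.92036e+01]
8 x [-0.61, -0.706, 0.133, 0, 0, 0.0] 
-- [ 0.4301 -0.11    0.18   49.2036]
8 x [-0.609, -0.707, 0.2, 0, 0, 0.0] 
-- [ 0.43   -0.25    0.15   49.2036]
8 x [-0.628, -0.727, 0.2, 0, 0, 0.0] 
-- [ 0.43   -0.3941  0.12   49.2036]
```

Call:
carry_out(increments=[-0.905,-0.342,0,0,0,0.076,-0.905,-0.342,0,0,0,0.076,-0.905,-0.342,0,0,0,0.076,-0.905,-0.342,0,0,0,0.076,-0.905,-0.342,0,0,0,0.076,-0.905,-0.342,0,0,0,0.076,-0.905,-0.342,0,0,0,0.076,-0.905,-0.342,0,0,0,0.076], fingers=1, grip_force=40)

```text
time_s: 0.9
eef_pos: [0.2392, 0.4309, 0.2312]
orientation: [-0.543, -3.094, 0.0]
ft_force: [-0.2, -0.3, 0.1]
width: 0.0853
gripper_force: 0.0
```

Call:
carry_out(increments=[-0.838,-0.547,0,0,0,0.089,-0.838,-0.547,0,0,0,0.089,-0.838,-0.547,0,0,0,0.089,-0.838,-0.547,0,0,0,0.089,-0.838,-0.547,0,0,0,0.089,-0.838,-0.547,0,0,0,0.089,-0.838,-0.547,0,0,0,0.089,-0.838,-0.547,0,0,0,0.089])

```text
time_s: 1.7
eef_pos: [0.3294, 0.3111, 0.2312]
orientation: [-0.757, -3.049, 0.0]
ft_force: [-0.5, -0.7, -0.1]
width: 0.0856
gripper_force: 0.0
```

Call:
carry_out(increments=[-0.85,-0.605,0,0,0,0.078,-0.85,-0.605,0,0,0,0.078,-0.85,-0.605,0,0,0,0.078,-0.85,-0.605,0,0,0,0.078,-0.85,-0.605,0,0,0,0.078,-0.85,-0.605,0,0,0,0.078,-0.85,-0.605,0,0,0,0.078,-0.85,-0.605,0,0,0,0.078])

```text
time_s: 2.5
eef_pos: [0.3996, 0.1714, 0.2313]
orientation: [-0.942, -2.997, -0.0]
ft_force: [0.4, -0.4, -0.3]
width: 0.0855
gripper_force: 0.0
```

Call:
carry_out(increments=[-0.7,-0.649,0.2,0,0,0.064,-0.7,-0.649,0.2,0,0,0.064,-0.7,-0.649,0.2,0,0,0.064,-0.7,-0.649,0.2,0,0,0.064,-0.7,-0.649,0.2,0,0,0.064,-0.7,-0.649,0.2,0,0,0.064,-0.7,-0.649,0.2,0,0,0.064,-0.7,-0.649,0.2,0,0,0.064])

```text
time_s: 3.3
eef_pos: [0.4301, 0.0313, 0.2016]
orientation: [1.092, 2.945, 0.0]
ft_force: [0.4, 0.7, -0.6]
width: 0.0854
gripper_force: 0.0
```

Call:
carry_out(increments=[-0.61,-0.706,0.133,0,0,0,-0.61,-0.706,0.133,0,0,0,-0.61,-0.706,0.133,0,0,0,-0.61,-0.706,0.133,0,0,0,-0.61,-0.706,0.133,0,0,0,-0.61,-0.706,0.133,0,0,0,-0.61,-0.706,0.133,0,0,0,-0.61,-0.706,0.133,0,0,0])

```text
time_s: 4.1
eef_pos: [0.4304, -0.1087, 0.1816]
orientation: [1.092, 2.945, 0.0]
ft_force: [0.6, -0.3, -0.6]
width: 0.0853
gripper_force: 0.0
```

Call:
carry_out(increments=[-0.609,-0.707,0.2,0,0,0,-0.609,-0.707,0.2,0,0,0,-0.609,-0.707,0.2,0,0,0,-0.609,-0.707,0.2,0,0,0,-0.609,-0.707,0.2,0,0,0,-0.609,-0.707,0.2,0,0,0,-0.609,-0.707,0.2,0,0,0,-0.609,-0.707,0.2,0,0,0])

```text
time_s: 4.9
eef_pos: [0.4305, -0.2488, 0.1518]
orientation: [1.092, 2.945, -0.0]
ft_force: [0.3, 0.8, 0.2]
width: 0.0855
gripper_force: 0.0
```

Run:
```python
from h import *
t=optics.camera("top")[:,:,::-1].copy();s=optics.camera("side")[:,:,::-1].copy()
cv2.imwrite("top1.png",t);cv2.imwrite("side1.png",s)
a=cv2.resize(s[190:350,110:290],(675,600),interpolation=cv2.INTER_CUBIC)
cv2.imwrite("pics/side1.png",a)
plan([[(.430,-.394,.12,49.2,8)],[(.430,-.394,.003,49.2,8)]])
```

```text
from [ 0.4303 -0.2491  0.1517 49.2648]
8 x [-0.629, -0.733, 0.211, 0, 0, 0.001] 
-- [ 0.4301 -0.394   0.12   49.1748]
8 x [0.0, -0.0, 0.78, 0, 0, -0.0] 
-- [ 4.30100e-01 -3.94000e-01  3.00000e-03  4.91748e+01]
```

View pics/side1.png

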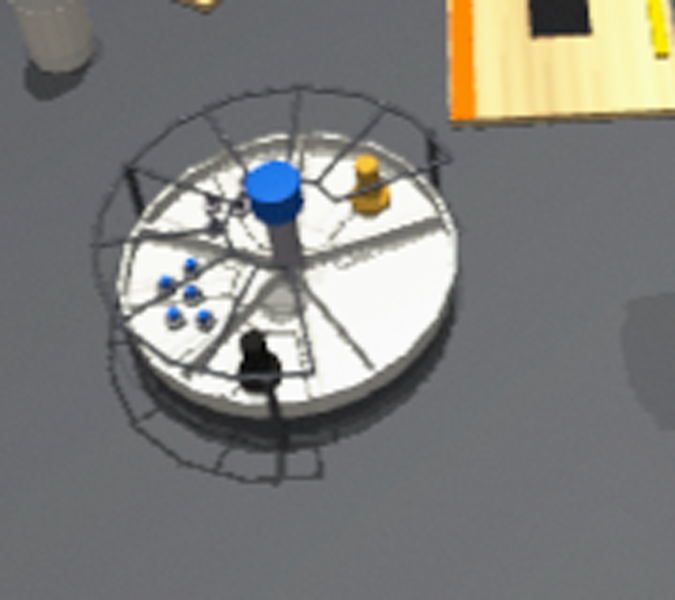

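The side view shows the guard's open ends at crop (450,155) and (322,477), the knob at (273,192) and the foot at (370,187), behind the guard. Going for the walnut.

Call:
carry_out(increments=[-0.629,-0.733,0.211,0,0,0.001,-0.629,-0.733,0.211,0,0,0.001,-0.629,-0.733,0.211,0,0,0.001,-0.629,-0.733,0.211,0,0,0.001,-0.629,-0.733,0.211,0,0,0.001,-0.629,-0.733,0.211,0,0,0.001,-0.629,-0.733,0.211,0,0,0.001,-0.629,-0.733,0.211,0,0,0.001])

```text
time_s: 5.8
eef_pos: [0.4302, -0.3938, 0.1206]
orientation: [1.095, 2.943, -0.001]
ft_force: [-0.4, 0.4, -0.3]
width: 0.0855
gripper_force: 0.0
```

Call:
carry_out(increments=[0,0,0.2,0,0,0,0,0,0.4,0,0,0,0,0,0.55,0,0,0,0,0,0.65,0,0,0,0,0,0.72,0,0,0,0,0,0.78,0,0,0,0,0,0.78,0,0,0,0,0,0.78,0,0,0])

```text
time_s: 6.6
eef_pos: [0.43, -0.3949, 0.0034]
orientation: [1.097, 2.943, -0.001]
ft_force: [-0.3, 0.1, 0.4]
width: 0.085
gripper_force: 0.0
```

Call:
carry_out(increments=[0,0,0,0,0,0,0,0,0,0,0,0,0,0,0,0,0,0,0,0,0,0,0,0,0,0,0,0,0,0,0,0,0,0,0,0,0,0,0,0,0,0,0,0,0,0,0,0], fingers=-1, grip_force=30)

```text
time_s: 7.4
eef_pos: [0.4299, -0.3948, 0.0032]
orientation: [1.097, 2.943, -0.001]
ft_force: [-0.8, -0.0, 5.8]
width: 0.0396
gripper_force: 32.1
```

Run:
```python
from h import *
print(robot.get_state()["width"])
f=lambda x,y:np.array([110+(x+.5)/3.75-.5,190+(y+.5)/3.75-.5])
for p in [(450,155),(322,477),(97,245),(300,88)]: print(p,cast("side",f(*p),.09)[0].round(4))
s=up(cv2.imread("side1.png"));t=up(cv2.imread("top1.png"))
for n,im,px in(("side",s,f(273,192)),("top",t,(124,204))):
    ce,c=blob(hsv(im,(95,150,40),(120,255,255)),px*np.array([4,4]));h=cv2.boundingRect(c)
    for z in(.118,.122,.136): print(n,z,cast(n,upix(ce),z)[0].round(4))
    px=f(370,187) if n=="side" else (168,201)
    ce,c=blob(hsv(im,(12,100,40),(35,255,255)),np.array(px)*4);print("foot",cast(n,upix(ce),.05).round(4))
plan([[(.430,-.394,.10,49.2,8)],[(.46,-.27,.11,49,8)],[(.49,-.15,.11,48.8,8)],[(.518,-.044,.1,48.8,8)],[(.518,-.044,.015,48.8,8)]])
```

```text
0.03963426730907588
(450, 155) [0.4017 0.1868]
(322, 477) [0.2579 0.4275]
(97, 245) [0.5201 0.4261]
(300, 88) [0.5388 0.2239]
side 0.118 [0.4471 0.3156]
side 0.122 [0.4441 0.3173]
side 0.136 [0.4335 0.3231]
foot [[0.4376 0.2392]]
top 0.118 [0.4437 0.3197]
top 0.122 [0.4436 0.3183]
top 0.136 [0.4433 0.3135]
foot [[0.4537 0.2271]]
from [ 4.29900e-01 -3.94800e-01  3.20000e-03  4.91162e+01]
8 x [0.003, 0.004, -0.645, 0, 0, -0.001] 
-- [ 0.43   -0.3941  0.1    49.2062]
8 x [0.389, 0.757, -0.067, 0, 0, 0.002] 
-- [ 0.46   -0.27    0.11   49.0262]
8 x [0.373, 0.735, 0.0, 0, 0, 0.003] 
-- [ 0.49   -0.1501  0.11   48.7562]
8 x [0.326, 0.655, 0.067, 0, 0, -0.0] 
-- [ 5.18000e-01 -4.39000e-02  1.00000e-01  4.87562e+01]
8 x [-0.0, -0.0, 0.566, 0, 0, -0.0] 
-- [ 5.18000e-01 -4.39000e-02  1.51000e-02  4.87562e+01]
```

Call:
carry_out(increments=[0.003,0.004,-0.1,0,0,0,0.003,0.004,-0.3,0,0,0,0.003,0.004,-0.645,0,0,0,0.003,0.004,-0.645,0,0,0,0.003,0.004,-0.645,0,0,0,0.003,0.004,-0.645,0,0,0,0.003,0.004,-0.645,0,0,0,0.003,0.004,-0.645,0,0,0])

```text
time_s: 8.2
eef_pos: [0.4292, -0.3932, 0.0979]
orientation: [-1.096, -2.941, -0.002]
ft_force: [-0.5, -0.2, 0.5]
width: 0.0395
gripper_force: 31.5
```

Call:
carry_out(increments=[0.389,0.757,-0.067,0,0,0.002,0.389,0.757,-0.067,0,0,0.002,0.389,0.757,-0.067,0,0,0.002,0.389,0.757,-0.067,0,0,0.002,0.389,0.757,-0.067,0,0,0.002,0.389,0.757,-0.067,0,0,0.002,0.389,0.757,-0.067,0,0,0.002,0.389,0.757,-0.067,0,0,0.002])

```text
time_s: 9.0
eef_pos: [0.4596, -0.2706, 0.1092]
orientation: [-1.104, -2.941, -0.0]
ft_force: [0.1, -0.4, -0.3]
width: 0.0394
gripper_force: 31.5
```

Call:
carry_out(increments=[0.373,0.735,0,0,0,0.003,0.373,0.735,0,0,0,0.003,0.373,0.735,0,0,0,0.003,0.373,0.735,0,0,0,0.003,0.373,0.735,0,0,0,0.003,0.373,0.735,0,0,0,0.003,0.373,0.735,0,0,0,0.003,0.373,0.735,0,0,0,0.003])

```text
time_s: 9.8
eef_pos: [0.4899, -0.1508, 0.1094]
orientation: [-1.111, -2.939, -0.0]
ft_force: [0.9, 0.4, -0.7]
width: 0.0397
gripper_force: 31.5
```

Call:
carry_out(increments=[0.326,0.655,0.067,0,0,0,0.326,0.655,0.067,0,0,0,0.326,0.655,0.067,0,0,0,0.326,0.655,0.067,0,0,0,0.326,0.655,0.067,0,0,0,0.326,0.655,0.067,0,0,0,0.326,0.655,0.067,0,0,0,0.326,0.655,0.067,0,0,0])

```text
time_s: 10.6
eef_pos: [0.5183, -0.0447, 0.0996]
orientation: [1.111, 2.938, 0.0]
ft_force: [0.1, 0.0, -0.5]
width: 0.0392
gripper_force: 31.5
```

Run:
```python
from h import *
s=robot.get_state();print(s["eef_pos"],s["width"],s["ft_force"])
f=lambda x,y:np.array([110+(x+.5)/3.75-.5,190+(y+.5)/3.75-.5])
g=lambda x,y:np.array([68+(x+.5)*.33-.5,145+(y+.5)*.33-.5])
A=np.array([.444,.3175])
for n,P in(("side",[f(450,155),f(312,372),f(265,375),f(97,245),f(300,88)]),("top",[g(368,203),g(365,240),g(122,331),g(85,300),g(68,295),g(25,165)])):
  for p in P:
    q=cast(n,p,.09)[0];d=q-A;print(n,q.round(4),np.hypot(*d).round(4),np.degrees(np.arctan2(d[1],d[0])).round(1)%360)
plan([[(.518,-.044,.0145,48.8,8)]])
```

```text
[ 0.51827106 -0.04466638  0.0995711 ] 0.039210881363634445 [ 0.09666631  0.04729426 -0.48412192]
side [0.4017 0.1868] 0.1374 252.1
side [0.3243 0.3827] 0.1363 151.4
side [0.345  0.4068] 0.1333 138.0
side [0.5201 0.4261] 0.1326 55.0
side [0.5388 0.2239] 0.1332 315.4
top [0.4279 0.1666] 0.1517 263.9
top [0.3972 0.1681] 0.1566 252.6
top [0.3188 0.3648] 0.1338 159.3
top [0.3435 0.3964] 0.1278 141.9
top [0.3473 0.4105] 0.1342 136.1
top [0.4535 0.4516] 0.1344 86.0
from [ 5.18300e-01 -4.47000e-02  9.96000e-02  4.85848e+01]
8 x [0.004, 0.002, 0.567, 0, 0, -0.002] 
-- [ 5.18000e-01 -4.40000e-02  1.45000e-02  4.87648e+01]
```

The side view puts the gap ends at 252° and 151°, so the gap direction is about 202°. Placing the walnut now.

Call:
carry_out(increments=[0.003,0.003,0.15,0,0,-0.002,0.003,0.003,0.3,0,0,-0.002,0.003,0.003,0.42,0,0,-0.002,0.003,0.003,0.49,0,0,-0.002,0.003,0.003,0.53,0,0,-0.002,0.003,0.003,0.555,0,0,-0.002,0.003,0.003,0.569,0,0,-0.002,0.003,0.003,0.569,0,0,-0.002])

```text
time_s: 11.4
eef_pos: [0.5186, -0.0432, 0.0145]
orientation: [1.104, 2.94, 0.0]
ft_force: [0.1, -0.5, 0.1]
width: 0.0395
gripper_force: 31.5
```

Call:
carry_out(increments=[0,0,0,0,0,0,0,0,0,0,0,0,0,0,0,0,0,0,0,0,0,0,0,0,0,0,0,0,0,0,0,0,0,0,0,0,0,0,0,0,0,0,0,0,0,0,0,0], fingers=0.6)

```text
time_s: 12.2
eef_pos: [0.5183, -0.0432, 0.0141]
orientation: [-1.104, -2.941, -0.0]
ft_force: [-0.2, -0.2, -0.1]
width: 0.0684
gripper_force: 0.0
```

Call:
carry_out(increments=[0,0,-0.2,0,0,0,0,0,-0.5,0,0,0,0,0,-0.65,0,0,0,0,0,-0.65,0,0,0,0,0,-0.65,0,0,0,0,0,-0.65,0,0,0,0,0,-0.65,0,0,0,0,0,-0.65,0,0,0])

```text
time_s: 13.0
eef_pos: [0.5178, -0.0431, 0.1105]
orientation: [-1.104, -2.939, 0.001]
ft_force: [1.2, -0.1, 0.1]
width: 0.0689
gripper_force: 0.0
```

Run:
```python
from h import *
plan([[(.53,-.16,.12,35,8)],[(.543,-.29,.12,15,8)],[(.543,-.316,.1,8.2,8)],[(.543,-.316,.003,8.2,8)]])
```

```text
from [ 5.17800e-01 -4.31000e-02  1.10500e-01  4.88435e+01]
8 x [-0.574, -0.533, -0.063, 0, 0, 0.154] 
-- [ 0.53   -0.16    0.1199 34.9835]
8 x [-0.76, -0.426, -0.0, 0, 0, 0.222] 
-- [ 0.543  -0.29    0.1199 15.0035]
8 x [-0.167, -0.045, 0.133, 0, 0, 0.076] 
-- [ 0.543  -0.316   0.1     8.1635]
8 x [-0.0, 0.0, 0.647, 0, 0, -0.0] 
-- [ 5.4300e-01 -3.1600e-01  2.9000e-03  8.1635e+00]
```

Call:
carry_out(increments=[-0.574,-0.533,-0.063,0,0,0.154,-0.574,-0.533,-0.063,0,0,0.154,-0.574,-0.533,-0.063,0,0,0.154,-0.574,-0.533,-0.063,0,0,0.154,-0.574,-0.533,-0.063,0,0,0.154,-0.574,-0.533,-0.063,0,0,0.154,-0.574,-0.533,-0.063,0,0,0.154,-0.574,-0.533,-0.063,0,0,0.154])

```text
time_s: 13.8
eef_pos: [0.5306, -0.159, 0.121]
orientation: [-1.449, -2.787, -0.0]
ft_force: [-0.2, 0.1, -0.6]
width: 0.0684
gripper_force: 0.0
```

Call:
carry_out(increments=[-0.76,-0.426,0,0,0,0.222,-0.76,-0.426,0,0,0,0.222,-0.76,-0.426,0,0,0,0.222,-0.76,-0.426,0,0,0,0.222,-0.76,-0.426,0,0,0,0.222,-0.76,-0.426,0,0,0,0.222,-0.76,-0.426,0,0,0,0.222,-0.76,-0.426,0,0,0,0.222])

```text
time_s: 14.6
eef_pos: [0.5438, -0.2891, 0.1213]
orientation: [1.91, 2.494, 0.0]
ft_force: [-0.0, -0.5, -0.0]
width: 0.0685
gripper_force: 0.0
```

Call:
carry_out(increments=[-0.167,-0.045,0.133,0,0,0.076,-0.167,-0.045,0.133,0,0,0.076,-0.167,-0.045,0.133,0,0,0.076,-0.167,-0.045,0.133,0,0,0.076,-0.167,-0.045,0.133,0,0,0.076,-0.167,-0.045,0.133,0,0,0.076,-0.167,-0.045,0.133,0,0,0.076,-0.167,-0.045,0.133,0,0,0.076])

```text
time_s: 15.4
eef_pos: [0.5436, -0.3159, 0.1012]
orientation: [2.057, 2.374, 0.0]
ft_force: [-0.2, -0.3, 0.7]
width: 0.0685
gripper_force: 0.0
```

Run:
```python
from h import *
plan([[(.543,-.316,.0035,8.2,8)]])
a=np.radians(138.8);b=np.array([np.cos(a),np.sin(a)]);print("pine goal",np.array([.518,-.0435])+.08*b,"stop goal",np.array([.518,-.0435])-.08*b)
t=optics.camera("top")[:,:,::-1].copy();im=up(t)
ce,c=blob(hsv(im,(3,110,95),(15,255,255)),np.array((272,181))*4)
print("walnut",rect("top",upix(c.astype(float)),.04))
m=hsv(im,(0,0,0),(180,60,130));k=np.zeros_like(m)
cv2.imwrite("pics/w.png",cv2.resize(t[100:260,200:420],(800,582),interpolation=cv2.INTER_CUBIC))
```

```text
from [ 0.5436 -0.3159  0.1012  8.1827]
8 x [-0.0, -0.004, 0.652, 0, 0, -0.0] 
-- [ 5.4300e-01 -3.1600e-01  3.4000e-03  8.1827e+00]
pine goal [0.45780681 0.00919516] stop goal [ 0.57819319 -0.09619516]
walnut (array([ 0.51927124, -0.0421672 ]), [40.86267852783203, 59.04777145385742], np.float32(138.9372))
```

View pics/w.png

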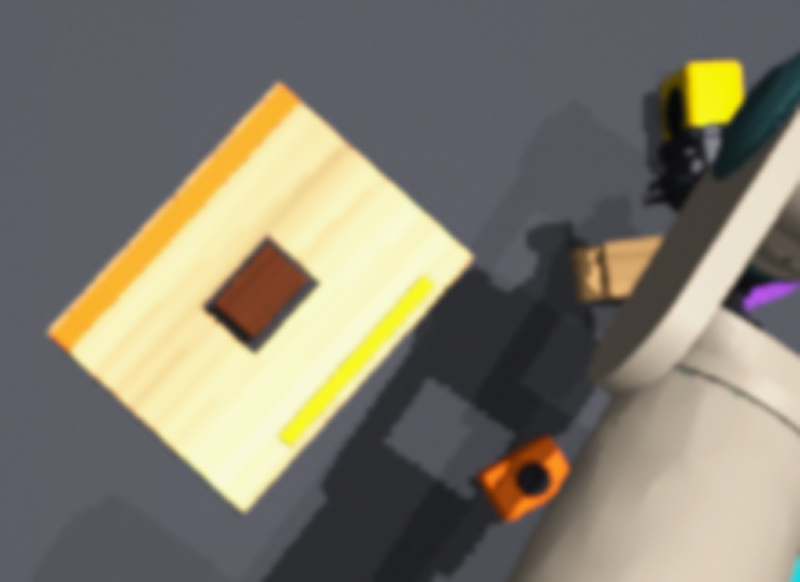

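The walnut sits inside the mark with an even border (about (262,294) in the crop). The gripper is over the pine. Grasping it.

Call:
carry_out(increments=[0,-0.004,0.2,0,0,0,0,-0.004,0.35,0,0,0,0,-0.004,0.48,0,0,0,0,-0.004,0.57,0,0,0,0,-0.004,0.62,0,0,0,0,-0.004,0.652,0,0,0,0,-0.004,0.652,0,0,0,0,-0.004,0.652,0,0,0])

```text
time_s: 16.25
eef_pos: [0.5434, -0.3164, 0.0042]
orientation: [2.057, 2.373, 0.0]
ft_force: [0.1, 1.0, 0.1]
width: 0.0684
gripper_force: 0.0
```

Call:
carry_out(increments=[0,0,0,0,0,0,0,0,0,0,0,0,0,0,0,0,0,0,0,0,0,0,0,0,0,0,0,0,0,0,0,0,0,0,0,0,0,0,0,0,0,0,0,0,0,0,0,0], fingers=-1, grip_force=30)

```text
time_s: 17.05
eef_pos: [0.5433, -0.3164, 0.0041]
orientation: [2.057, 2.373, 0.0]
ft_force: [-0.9, 0.1, 5.5]
width: 0.0393
gripper_force: 32.2
```

Run:
```python
from h import *
x,y=.4578,.0092
plan([[(.543,-.316,.11,8.2,8)],[(.52,-.2,.12,25,8)],[(.49,-.08,.12,40,8)],[(x,y,.1,48.8,8)],[(x,y,.0145,48.8,8)]])
```

```text
from [ 5.4330e-01 -3.1640e-01  4.1000e-03  8.1631e+00]
8 x [0.003, -0.002, -0.706, 0, 0, -0.0] 
-- [ 0.543  -0.316   0.11    8.1631]
8 x [0.787, -0.042, -0.067, 0, 0, -0.187] 
-- [ 0.52   -0.2     0.1201 24.9931]
8 x [0.81, 0.157, 0.0, 0, 0, -0.167] 
-- [ 0.49   -0.0799  0.1201 40.0231]
8 x [0.593, 0.218, 0.134, 0, 0, -0.098] 
-- [4.57800e-01 9.20000e-03 1.00000e-01 4.88431e+01]
8 x [0.0, -0.0, 0.57, 0, 0, 0.0] 
-- [4.57800e-01 9.20000e-03 1.45000e-02 4.88431e+01]
```

Call:
carry_out(increments=[0.003,-0.002,-0.1,0,0,0,0.003,-0.002,-0.3,0,0,0,0.003,-0.002,-0.706,0,0,0,0.003,-0.002,-0.706,0,0,0,0.003,-0.002,-0.706,0,0,0,0.003,-0.002,-0.706,0,0,0,0.003,-0.002,-0.706,0,0,0,0.003,-0.002,-0.706,0,0,0])

```text
time_s: 17.85
eef_pos: [0.5417, -0.3152, 0.1071]
orientation: [-2.055, -2.371, 0.001]
ft_force: [0.2, -0.6, -0.2]
width: 0.0396
gripper_force: 31.6
```

Call:
carry_out(increments=[0.787,-0.042,-0.067,0,0,-0.187,0.787,-0.042,-0.067,0,0,-0.187,0.787,-0.042,-0.067,0,0,-0.187,0.787,-0.042,-0.067,0,0,-0.187,0.787,-0.042,-0.067,0,0,-0.187,0.787,-0.042,-0.067,0,0,-0.187,0.787,-0.042,-0.067,0,0,-0.187,0.787,-0.042,-0.067,0,0,-0.187])

```text
time_s: 18.65
eef_pos: [0.5194, -0.2005, 0.1189]
orientation: [-1.689, -2.648, 0.0]
ft_force: [-0.1, 0.3, -0.7]
width: 0.0394
gripper_force: 31.6
```

Call:
carry_out(increments=[0.81,0.157,0,0,0,-0.167,0.81,0.157,0,0,0,-0.167,0.81,0.157,0,0,0,-0.167,0.81,0.157,0,0,0,-0.167,0.81,0.157,0,0,0,-0.167,0.81,0.157,0,0,0,-0.167,0.81,0.157,0,0,0,-0.167,0.81,0.157,0,0,0,-0.167])

```text
time_s: 19.45
eef_pos: [0.4896, -0.0805, 0.1191]
orientation: [-1.329, -2.846, 0.0]
ft_force: [-0.2, 0.2, -0.1]
width: 0.0401
gripper_force: 31.6
```

Call:
carry_out(increments=[0.593,0.218,0.134,0,0,-0.098,0.593,0.218,0.134,0,0,-0.098,0.593,0.218,0.134,0,0,-0.098,0.593,0.218,0.134,0,0,-0.098,0.593,0.218,0.134,0,0,-0.098,0.593,0.218,0.134,0,0,-0.098,0.593,0.218,0.134,0,0,-0.098,0.593,0.218,0.134,0,0,-0.098])

```text
time_s: 20.25
eef_pos: [0.4576, 0.0089, 0.0992]
orientation: [1.106, 2.94, 0.0]
ft_force: [-0.5, 0.6, -0.8]
width: 0.0391
gripper_force: 31.6
```

Run:
```python
from h import *
x,y=.4578,.0092
plan([[(x,y,.0152,48.8,8)]])
im=optics.camera("side")[:,:,::-1];cv2.imwrite("pics/s2.png",cv2.resize(im[100:260,180:400],(800,582),interpolation=cv2.INTER_CUBIC))
```

```text
from [4.57600e-01 8.90000e-03 9.92000e-02 4.87832e+01]
8 x [0.0, 0.002, 0.56, 0, 0, -0.0] 
-- [4.57800e-01 9.20000e-03 1.52000e-02 4.87832e+01]
```

View pics/s2.png

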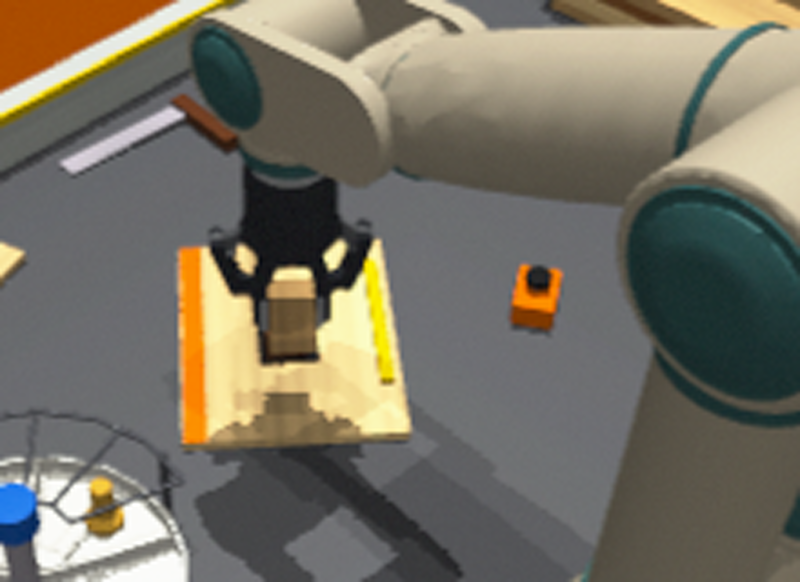

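The pine is held level above its spot (crop (292,315)). Placing it.

Call:
carry_out(increments=[0,0.002,0.15,0,0,0,0,0.002,0.3,0,0,0,0,0.002,0.42,0,0,0,0,0.002,0.49,0,0,0,0,0.002,0.53,0,0,0,0,0.002,0.55,0,0,0,0,0.002,0.563,0,0,0,0,0.002,0.563,0,0,0])

```text
time_s: 21.1
eef_pos: [0.4579, 0.0097, 0.0151]
orientation: [1.104, 2.94, 0.001]
ft_force: [0.8, 0.1, -0.5]
width: 0.0392
gripper_force: 31.6
```

Call:
carry_out(increments=[0,0,0,0,0,0,0,0,0,0,0,0,0,0,0,0,0,0,0,0,0,0,0,0,0,0,0,0,0,0,0,0,0,0,0,0,0,0,0,0,0,0,0,0,0,0,0,0], fingers=0.6)

```text
time_s: 21.9
eef_pos: [0.4576, 0.0097, 0.0147]
orientation: [1.104, 2.941, 0.0]
ft_force: [0.4, -0.2, -0.0]
width: 0.0683
gripper_force: 0.0
```

Call:
carry_out(increments=[0,0,-0.2,0,0,0,0,0,-0.5,0,0,0,0,0,-0.75,0,0,0,0,0,-0.75,0,0,0,0,0,-0.75,0,0,0,0,0,-0.75,0,0,0,0,0,-0.75,0,0,0,0,0,-0.75,0,0,0])

```text
time_s: 22.7
eef_pos: [0.457, 0.0097, 0.126]
orientation: [-1.104, -2.939, 0.001]
ft_force: [-0.6, 0.5, 0.5]
width: 0.0684
gripper_force: 0.0
```

Run:
```python
from h import *
x,y=.3845,-.2447
plan([[(.43,-.12,.12,40,8)],[(x,y,.11,31,8)],[(x,y,.001,31,8)]])
```

```text
from [4.57000e-01 9.70000e-03 1.26000e-01 4.88416e+01]
8 x [-0.434, -0.77, 0.04, 0, 0, 0.098] 
-- [ 0.43   -0.1201  0.12   40.0216]
8 x [-0.441, -0.767, 0.067, 0, 0, 0.1] 
-- [ 0.3844 -0.2447  0.11   31.0216]
8 x [-0.0, 0.0, 0.727, 0, 0, 0.0] 
-- [ 3.84400e-01 -2.44700e-01  9.00000e-04  3.10216e+01]
```

Call:
carry_out(increments=[-0.434,-0.77,0.04,0,0,0.098,-0.434,-0.77,0.04,0,0,0.098,-0.434,-0.77,0.04,0,0,0.098,-0.434,-0.77,0.04,0,0,0.098,-0.434,-0.77,0.04,0,0,0.098,-0.434,-0.77,0.04,0,0,0.098,-0.434,-0.77,0.04,0,0,0.098,-0.434,-0.77,0.04,0,0,0.098])

```text
time_s: 23.5
eef_pos: [0.4308, -0.1193, 0.1212]
orientation: [-1.325, -2.848, -0.0]
ft_force: [-0.5, 0.0, 0.7]
width: 0.0688
gripper_force: 0.0
```

Call:
carry_out(increments=[-0.441,-0.767,0.067,0,0,0.1,-0.441,-0.767,0.067,0,0,0.1,-0.441,-0.767,0.067,0,0,0.1,-0.441,-0.767,0.067,0,0,0.1,-0.441,-0.767,0.067,0,0,0.1,-0.441,-0.767,0.067,0,0,0.1,-0.441,-0.767,0.067,0,0,0.1,-0.441,-0.767,0.067,0,0,0.1])

```text
time_s: 24.3
eef_pos: [0.3855, -0.244, 0.1112]
orientation: [1.544, 2.736, 0.0]
ft_force: [-0.9, 0.4, -0.2]
width: 0.0685
gripper_force: 0.0
```

Call:
carry_out(increments=[0,0,0.2,0,0,0,0,0,0.4,0,0,0,0,0,0.55,0,0,0,0,0,0.64,0,0,0,0,0,0.69,0,0,0,0,0,0.715,0,0,0,0,0,0.727,0,0,0,0,0,0.727,0,0,0])

```text
time_s: 25.1
eef_pos: [0.3855, -0.245, 0.0027]
orientation: [1.546, 2.734, -0.0]
ft_force: [0.5, -0.7, 0.2]
width: 0.0684
gripper_force: 0.0
```

Call:
carry_out(increments=[0,0,0,0,0,0,0,0,0,0,0,0,0,0,0,0,0,0,0,0,0,0,0,0,0,0,0,0,0,0,0,0,0,0,0,0,0,0,0,0,0,0,0,0,0,0,0,0], fingers=-1, grip_force=30)

```text
time_s: 25.9
eef_pos: [0.3854, -0.2451, 0.0028]
orientation: [1.546, 2.734, -0.0]
ft_force: [-0.3, 0.6, 5.5]
width: 0.0395
gripper_force: 32.2
```

Run:
```python
from h import *
x,y=.5782,-.0965
plan([[(.3845,-.2447,.12,31,8)],[(.45,-.2,.13,36,8)],[(.53,-.14,.13,42,8)],[(x,y,.11,48.8,8)],[(x,y,.015,48.8,8)]])
```

```text
from [ 3.85400e-01 -2.45100e-01  2.80000e-03  3.10244e+01]
8 x [0.005, -0.004, -0.782, 0, 0, 0.0] 
-- [ 0.3845 -0.2447  0.1201 31.0244]
8 x [0.031, 0.528, -0.066, 0, 0, -0.055] 
-- [ 0.45   -0.1999  0.13   35.9744]
8 x [0.01, 0.666, -0.0, 0, 0, -0.067] 
-- [ 0.53   -0.14    0.13   42.0044]
8 x [0.001, 0.433, 0.133, 0, 0, -0.076] 
-- [ 0.5781 -0.0965  0.11   48.8444]
8 x [-0.0, 0.0, 0.633, 0, 0, 0.0] 
-- [ 5.78100e-01 -9.65000e-02  1.51000e-02  4.88444e+01]
```

Call:
carry_out(increments=[0.005,-0.004,-0.1,0,0,0,0.005,-0.004,-0.3,0,0,0,0.005,-0.004,-0.782,0,0,0,0.005,-0.004,-0.782,0,0,0,0.005,-0.004,-0.782,0,0,0,0.005,-0.004,-0.782,0,0,0,0.005,-0.004,-0.782,0,0,0,0.005,-0.004,-0.782,0,0,0])

```text
time_s: 26.7
eef_pos: [0.3834, -0.2439, 0.1175]
orientation: [-1.545, -2.732, -0.001]
ft_force: [-1.0, 1.1, -0.7]
width: 0.0393
gripper_force: 31.6
```

Call:
carry_out(increments=[0.031,0.528,-0.066,0,0,-0.055,0.031,0.528,-0.066,0,0,-0.055,0.031,0.528,-0.066,0,0,-0.055,0.031,0.528,-0.066,0,0,-0.055,0.031,0.528,-0.066,0,0,-0.055,0.031,0.528,-0.066,0,0,-0.055,0.031,0.528,-0.066,0,0,-0.055,0.031,0.528,-0.066,0,0,-0.055])

```text
time_s: 27.5
eef_pos: [0.4493, -0.2, 0.1293]
orientation: [-1.428, -2.798, -0.0]
ft_force: [-0.1, -0.2, -0.5]
width: 0.039
gripper_force: 31.5
```

Call:
carry_out(increments=[0.01,0.666,0,0,0,-0.067,0.01,0.666,0,0,0,-0.067,0.01,0.666,0,0,0,-0.067,0.01,0.666,0,0,0,-0.067,0.01,0.666,0,0,0,-0.067,0.01,0.666,0,0,0,-0.067,0.01,0.666,0,0,0,-0.067,0.01,0.666,0,0,0,-0.067])

```text
time_s: 28.3
eef_pos: [0.5292, -0.1402, 0.1295]
orientation: [1.279, 2.869, 0.0]
ft_force: [0.1, -0.4, -0.5]
width: 0.0399
gripper_force: 31.5
```

Call:
carry_out(increments=[0.001,0.433,0.133,0,0,-0.076,0.001,0.433,0.133,0,0,-0.076,0.001,0.433,0.133,0,0,-0.076,0.001,0.433,0.133,0,0,-0.076,0.001,0.433,0.133,0,0,-0.076,0.001,0.433,0.133,0,0,-0.076,0.001,0.433,0.133,0,0,-0.076,0.001,0.433,0.133,0,0,-0.076])

```text
time_s: 29.1
eef_pos: [0.5776, -0.0965, 0.1096]
orientation: [1.105, 2.94, 0.0]
ft_force: [-0.8, -0.2, -1.7]
width: 0.0395
gripper_force: 31.5
```

Run:
```python
from h import *
x,y=.5782,-.0962
plan([[(x,y,.0134,48.8,8)]])
```

```text
from [ 0.5776 -0.0965  0.1096 48.8096]
8 x [-0.002, 0.004, 0.642, 0, 0, 0.0] 
-- [ 5.78200e-01 -9.63000e-02  1.33000e-02  4.88096e+01]
```

Call:
carry_out(increments=[-0.002,0.004,0.15,0,0,0,-0.002,0.004,0.3,0,0,0,-0.002,0.004,0.45,0,0,0,-0.002,0.004,0.54,0,0,0,-0.002,0.004,0.59,0,0,0,-0.002,0.004,0.62,0,0,0,-0.002,0.004,0.64,0,0,0,-0.002,0.004,0.64,0,0,0])

```text
time_s: 29.9
eef_pos: [0.5786, -0.0959, 0.0138]
orientation: [1.104, 2.94, 0.0]
ft_force: [-0.4, 0.4, -0.9]
width: 0.0392
gripper_force: 31.5
```

Call:
carry_out(increments=[0,0,0,0,0,0,0,0,0,0,0,0,0,0,0,0,0,0,0,0,0,0,0,0,0,0,0,0,0,0,0,0,0,0,0,0,0,0,0,0,0,0,0,0,0,0,0,0], fingers=0.6)

```text
time_s: 30.7
eef_pos: [0.5783, -0.0959, 0.0133]
orientation: [1.104, 2.941, 0.0]
ft_force: [-0.7, 0.2, -1.0]
width: 0.0685
gripper_force: 0.0
```

Call:
carry_out(increments=[0,0,-0.2,0,0,0,0,0,-0.5,0,0,0,0,0,-0.9,0,0,0,0,0,-0.9,0,0,0,0,0,-0.9,0,0,0,0,0,-0.9,0,0,0,0,0,-0.9,0,0,0,0,0,-0.9,0,0,0])

```text
time_s: 31.5
eef_pos: [0.5776, -0.0957, 0.1463]
orientation: [-1.103, -2.938, 0.001]
ft_force: [-0.2, -0.2, 0.2]
width: 0.0684
gripper_force: 0.0
```

Run:
```python
from h import *
for c in (-.1,-.35,): pass
plan([[(.54,.02,.19,70,8)],[(.49,.14,.2,90,8)],[(.46,.25,.2,100,8)],[(.444,.3175,.19,105,8)]])
print(robot.get_state()["q"].round(2))
```

```text
from [ 0.5776 -0.0957  0.1463 48.8432]
8 x [0.696, 0.416, -0.292, 0, 0, -0.235] 
-- [5.40000e-01 2.00000e-02 1.90100e-01 6.99932e+01]
8 x [0.587, 0.638, -0.066, 0, 0, -0.222] 
-- [ 0.49    0.14    0.2    89.9732]
8 x [0.201, 0.733, -0.0, 0, 0, -0.111] 
-- [ 0.4599  0.25    0.2    99.9632]
8 x [0.027, 0.462, 0.066, 0, 0, -0.056] 
-- [  0.444    0.3176   0.1901 105.0032]
[-0.23  0.26  1.33  0.    1.55 -1.08]
```

Call:
carry_out(increments=[0.696,0.416,-0.292,0,0,-0.235,0.696,0.416,-0.292,0,0,-0.235,0.696,0.416,-0.292,0,0,-0.235,0.696,0.416,-0.292,0,0,-0.235,0.696,0.416,-0.292,0,0,-0.235,0.696,0.416,-0.292,0,0,-0.235,0.696,0.416,-0.292,0,0,-0.235,0.696,0.416,-0.292,0,0,-0.235])

```text
time_s: 32.3
eef_pos: [0.5408, 0.019, 0.1915]
orientation: [-0.548, -3.092, 0.0]
ft_force: [-1.1, 1.5, 0.5]
width: 0.0685
gripper_force: 0.0
```

Run:
```python
from h import *
plan([[(.49,.14,.2,72,8)],[(.46,.25,.2,72,8)],[(.444,.3175,.17,72,8)],[(.444,.3175,.105,72,8)]])
```

```text
from [5.40800e-01 1.90000e-02 1.91500e-01 6.99022e+01]
8 x [0.595, 0.641, -0.057, 0, 0, -0.023] 
-- [ 0.49    0.1399  0.2    71.9722]
8 x [0.417, 0.636, 0.0, 0, 0, -0.0] 
-- [ 0.4601  0.25    0.2    71.9722]
8 x [0.241, 0.395, 0.2, 0, 0, -0.0] 
-- [ 0.444   0.3175  0.17   71.9722]
8 x [0.0, -0.0, 0.433, 0, 0, -0.0] 
-- [ 0.444   0.3175  0.1051 71.9722]
```

Call:
carry_out(increments=[0.595,0.641,-0.057,0,0,-0.023,0.595,0.641,-0.057,0,0,-0.023,0.595,0.641,-0.057,0,0,-0.023,0.595,0.641,-0.057,0,0,-0.023,0.595,0.641,-0.057,0,0,-0.023,0.595,0.641,-0.057,0,0,-0.023,0.595,0.641,-0.057,0,0,-0.023,0.595,0.641,-0.057,0,0,-0.023])

```text
time_s: 33.1
eef_pos: [0.4901, 0.1398, 0.2005]
orientation: [-0.492, -3.102, 0.0]
ft_force: [-0.3, 0.0, 0.7]
width: 0.0687
gripper_force: 0.0
```

Run:
```python
from h import *
t=optics.camera("top")[:,:,::-1].copy();cv2.imwrite("top3.png",t);im=up(t)
cv2.imwrite("pics/w3.png",cv2.resize(t[100:260,180:400],(800,582),interpolation=cv2.INTER_CUBIC))
```

```text
(no output)
```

View pics/w3.png

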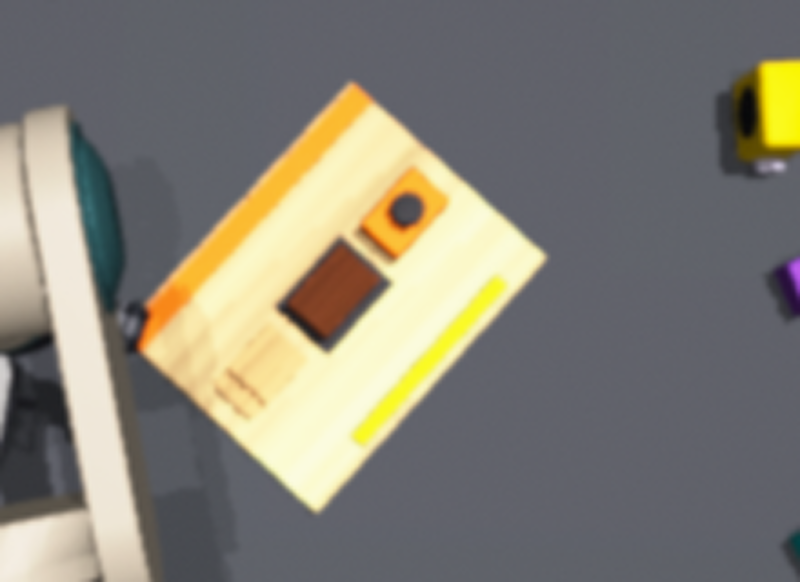

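The row looks right: stop at (404,213), walnut at (334,295), pine at (260,373), with the pencil and tape undisturbed. Next is the knob.

Call:
carry_out(increments=[0.417,0.636,0,0,0,0,0.417,0.636,0,0,0,0,0.417,0.636,0,0,0,0,0.417,0.636,0,0,0,0,0.417,0.636,0,0,0,0,0.417,0.636,0,0,0,0,0.417,0.636,0,0,0,0,0.417,0.636,0,0,0,0])

```text
time_s: 33.95
eef_pos: [0.46, 0.2499, 0.2008]
orientation: [0.492, 3.103, 0.0]
ft_force: [-1.3, -0.3, 0.5]
width: 0.0684
gripper_force: 0.0
```

Call:
carry_out(increments=[0.241,0.395,0.2,0,0,0,0.241,0.395,0.2,0,0,0,0.241,0.395,0.2,0,0,0,0.241,0.395,0.2,0,0,0,0.241,0.395,0.2,0,0,0,0.241,0.395,0.2,0,0,0,0.241,0.395,0.2,0,0,0,0.241,0.395,0.2,0,0,0])

```text
time_s: 34.75
eef_pos: [0.4438, 0.3179, 0.1711]
orientation: [0.491, 3.103, 0.001]
ft_force: [0.5, 0.3, 0.3]
width: 0.0685
gripper_force: 0.0
```

Run:
```python
from h import *
plan([[(.444,.3172,.107,72,8)],[(.444,.3172,.107,3,8)]])
t=up(cv2.imread("top3.png"))
ce,c=blob(hsv(t,(8,140,190),(22,255,255)),np.array((291,158))*4);print("stop",rect("top",upix(c.astype(float)),.036))
ce,c=blob(hsv(t,(3,110,95),(15,255,255)),np.array((272,181))*4);print("walnut",rect("top",upix(c.astype(float)),.04))
```

```text
from [ 0.4438  0.3179  0.1711 72.0246]
8 x [-0.002, -0.004, 0.427, 0, 0, 0.0] 
-- [ 0.4439  0.3172  0.107  72.0246]
8 x [-0.0, 0.0, 0.0, 0, 0, 0.767] 
-- [0.4439 0.3172 0.107  2.9946]
stop (array([ 0.57834387, -0.09337094]), [40.33441162109375, 61.246910095214844], np.float32(138.69307))
walnut (array([ 0.51930682, -0.04212485]), [40.884281158447266, 59.35364532470703], np.float32(139.1368))
```

Call:
carry_out(increments=[-0.002,-0.004,0.1,0,0,0,-0.002,-0.004,0.2,0,0,0,-0.002,-0.004,0.3,0,0,0,-0.002,-0.004,0.36,0,0,0,-0.002,-0.004,0.4,0,0,0,-0.002,-0.004,0.427,0,0,0,-0.002,-0.004,0.427,0,0,0,-0.002,-0.004,0.427,0,0,0])

```text
time_s: 35.55
eef_pos: [0.4439, 0.3177, 0.1072]
orientation: [0.49, 3.103, 0.001]
ft_force: [-0.7, 0.0, 0.5]
width: 0.0684
gripper_force: 0.0
```

Call:
carry_out(increments=[0,0,0,0,0,0,0,0,0,0,0,0,0,0,0,0,0,0,0,0,0,0,0,0,0,0,0,0,0,0,0,0,0,0,0,0,0,0,0,0,0,0,0,0,0,0,0,0], fingers=-1, grip_force=30)

```text
time_s: 36.35
eef_pos: [0.4436, 0.3167, 0.1075]
orientation: [-0.49, -3.103, 0.003]
ft_force: [-3.9, -5.5, 5.5]
width: 0.039
gripper_force: 30.8
```

Call:
carry_out(increments=[0,0,0,0,0,0.05,0,0,0,0,0,0.1,0,0,0,0,0,0.15,0,0,0,0,0,0.2,0,0,0,0,0,0.25,0,0,0,0,0,0.3,0,0,0,0,0,0.35,0,0,0,0,0,0.4])

```text
time_s: 37.15
eef_pos: [0.4436, 0.3168, 0.1075]
orientation: [1.429, 2.797, -0.002]
ft_force: [-2.6, -4.4, 4.5]
width: 0.039
gripper_force: 30.7
```

Call:
carry_out(increments=[0,0,0,0,0,0.05,0,0,0,0,0,0.1,0,0,0,0,0,0.15,0,0,0,0,0,0.2,0,0,0,0,0,0.25,0,0,0,0,0,0.3,0,0,0,0,0,0.35,0,0,0,0,0,0.38])

```text
time_s: 37.95
eef_pos: [0.4438, 0.3169, 0.1075]
orientation: [2.188, 2.253, -0.001]
ft_force: [-2.2, -4.4, 5.6]
width: 0.0392
gripper_force: 30.7
```

Run:
```python
from h import *
print(pose(),robot.get_state()["wrist_torque"])
s=optics.camera("side")[:,:,::-1].copy();t=optics.camera("top")[:,:,::-1].copy();cv2.imwrite("top4.png",t);cv2.imwrite("side4.png",s)
a=cv2.resize(t[145:275,68:200],(400,394),interpolation=cv2.INTER_CUBIC);b=cv2.resize(s[190:350,110:290],(400,394),interpolation=cv2.INTER_CUBIC)
cv2.imwrite("pics/c4.png",np.hstack([a,b]))
```

```text
[np.float64(0.44375059426546043), np.float64(0.31686815423810194), np.float64(0.10749412905248396), np.float64(1.677533974744494)] [-0.74449305  0.66564655  0.07232917]
```

View pics/c4.png

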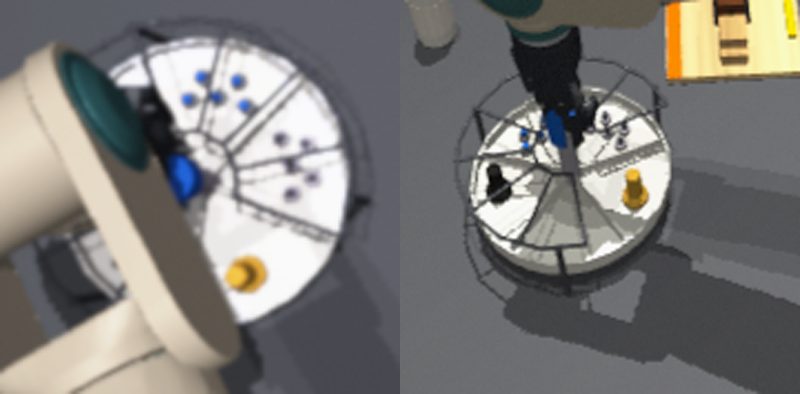

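The foot has moved clockwise to the gap side (top crop (243,275), side crop (633,190)). Measuring its angle.

```bash
cat >> h.py <<'E'
def ray(n,uv):
    c=optics.calibration(n);K,R,t=(np.array(c[k]) for k in("K","R","t"));d=R.T@np.linalg.inv(K)@[*uv,1];return -R.T@t.ravel(),d/np.linalg.norm(d)
def tri(u,v):
    (o,d),(p,e)=ray("top",u),ray("side",v);a=np.linalg.lstsq(np.c_[d,-e],p-o,rcond=None)[0]
    return (o+a[0]*d+p+a[1]*e)/2,np.linalg.norm(o+a[0]*d-p-a[1]*e)
def foot(tf,sf,tp,sp):
    r=[]
    for f,px in((tf,tp),(sf,sp)):
        im=up(cv2.imread(f));ce,c=blob(hsv(im,(12,100,40),(35,255,255)),np.array(px)*4);r.append(upix(ce))
    return tri(*r)
E
python3 - <<'E'
from h import *
A=np.array([.4438,.3172])
g=lambda x,y:(68+x*.33,145+y*.33); f=lambda x,y:(110+x*.45,190+y*.406)
for a in (("top1.png","side1.png",(168,201),(110+370/3.75,190+187/3.75)),("top4.png","side4.png",g(243,275),f(233,190))):
    X,e=foot(*a);d=X[:2]-A;print(X.round(4),e.round(4),np.hypot(*d),np.degrees(np.arctan2(d[1],d[0]))%360)
E
```

```text
[0.4532 0.2305 0.0293] 0.0032 0.08718827799988704 276.21977191010694
[0.3646 0.2782 0.0422] 0.0003 0.0882449336853451 206.2398388716936
```

Run:
```python
from h import *
A=np.array([.4438,.3172])
g=lambda x,y:np.array([68+(x+.5)*.33-.5,145+(y+.5)*.33-.5])
q=cast("top",g(340,238),.09)[0]-A;print(np.hypot(*q),np.degrees(np.arctan2(q[1],q[0]))%360)
c=optics.calibration("top")
# draw predicted gap ends for gap dir 200,203,206 on top1/side1
out=[]
for n,f,(x0,y0,w,h) in(("top","top.png",(68,145,132,130)),("side","side1.png",(130,195,115,115))):
    im=cv2.imread(f);k=400/w;v=cv2.resize(im[y0:y0+h,x0:x0+w],None,fx=k,fy=k,interpolation=cv2.INTER_CUBIC)
    c=optics.calibration(n)
    for G,col in((199,(0,0,255)),(202,(0,200,0)),(205,(255,0,0))):
        for s in(-50,50):
            for r in(.042,.089,.134):
                a=np.radians(G+s);X=np.array([A[0]+r*np.cos(a),A[1]+r*np.sin(a),.09])
                p=np.array(c["K"])@(np.array(c["R"])@X+np.array(c["t"]).ravel());p=(p[:2]/p[2]-[x0,y0]+.5)*k-.5
                cv2.circle(v,tuple(int(round(i)) for i in p),2,col,-1)
    out.append(cv2.resize(v,(400,400)))
cv2.imwrite("pics/gap.png",np.hstack(out))
```

```text
0.13616287661269777 250.55868810207681
```

View pics/gap.png

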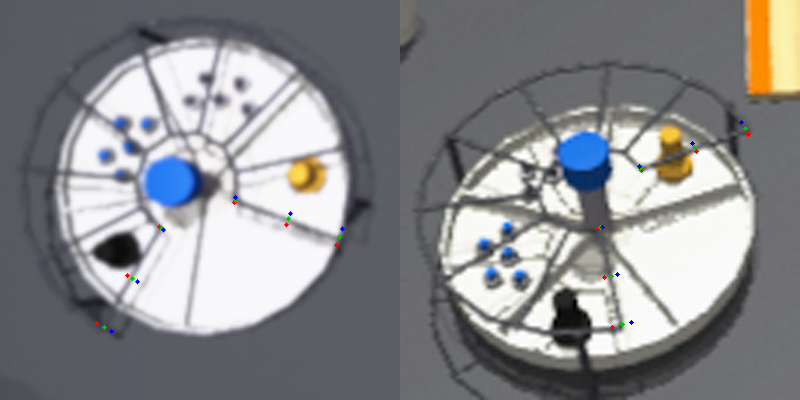

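The projected gap ends match the wires best at about 202° (green dots), so I'll turn another 4.3° clockwise, then let go and rise.

Call:
carry_out(increments=[0,0,0,0,0,0.01,0,0,0,0,0,0.02,0,0,0,0,0,0.03,0,0,0,0,0,0.04,0,0,0,0,0,0.048,0,0,0,0,0,0.048,0,0,0,0,0,0.048,0,0,0,0,0,0.048])

```text
time_s: 38.85
eef_pos: [0.4438, 0.3169, 0.1075]
orientation: [2.268, 2.173, -0.001]
ft_force: [-1.8, -5.5, 4.8]
width: 0.0392
gripper_force: 30.8
```

Call:
carry_out(increments=[0,0,0,0,0,0,0,0,0,0,0,0,0,0,0,0,0,0,0,0,0,0,0,0,0,0,0,0,0,0,0,0,0,0,0,0,0,0,0,0,0,0,0,0,0,0,0,0], fingers=0.6)

```text
time_s: 39.65
eef_pos: [0.4437, 0.3176, 0.1067]
orientation: [-2.269, -2.173, -0.0]
ft_force: [-0.3, -0.0, -0.0]
width: 0.068
gripper_force: 0.0
```

Call:
carry_out(increments=[0,0,-0.2,0,0,0,0,0,-0.5,0,0,0,0,0,-0.8,0,0,0,0,0,-0.8,0,0,0,0,0,-0.8,0,0,0,0,0,-0.8,0,0,0,0,0,-0.8,0,0,0,0,0,-0.8,0,0,0])

```text
time_s: 40.45
eef_pos: [0.4433, 0.3173, 0.2253]
orientation: [-2.268, -2.173, 0.004]
ft_force: [-0.3, -0.3, 1.2]
width: 0.0682
gripper_force: 0.0
```

Run:
```python
from h import *
s=optics.camera("side")[:,:,::-1].copy();t=optics.camera("top")[:,:,::-1].copy();cv2.imwrite("top5.png",t);cv2.imwrite("side5.png",s)
A=np.array([.4438,.3172])
X,e=foot("top5.png","side5.png",(148,236),(215,267));d=X[:2]-A;print(X.round(4),e.round(4),np.hypot(*d),np.degrees(np.arctan2(d[1],d[0]))%360)
# stem top only
for n,f,px in(("top","top5.png",(148,236)),("side","side5.png",(215,267))):
    ce,c=blob(hsv(up(cv2.imread(f)),(12,100,40),(35,255,255)),np.array(px)*4);print(n,upix(ce),cv2.boundingRect(c),cv2.contourArea(c)/16,[cast(n,upix(ce),z)[0].round(4) for z in (.045,.05)])
print(pose())
```

```text
[0.3624 0.2839 0.0421] 0.0 0.08797242460145324 202.26116103981244
top [146.64209884 235.83293405] (561, 922, 53, 46) 110.875 [array([0.3626, 0.2831]), array([0.3629, 0.2817])]
side [214.16316951 268.68576174] (837, 1040, 46, 66) 126.21875 [array([0.3606, 0.2851]), array([0.3576, 0.2871])]
[np.float64(0.4434635772273448), np.float64(0.31744493793078715), np.float64(0.22590235832049613), np.float64(-2.455409725893625)]
```

The foot stands at 202.3°, in the middle of the gap, and the knob is released. Now I'll pick the foot.

Run:
```python
from h import *
x,y=.3624,.2838
plan([[(x,y,.226,22,8)],[(x,y,.11,22,8)],[(x,y,.049,22,8)]])
```

```text
from [ 0.4435  0.3174  0.2259 -2.4554]
8 x [-0.247, -0.53, -0.001, 0, 0, -0.272] 
-- [ 0.3624  0.2838  0.2261 22.0246]
8 x [-0.0, -0.0, 0.774, 0, 0, 0.0] 
-- [ 0.3624  0.2838  0.11   22.0246]
8 x [-0.0, -0.0, 0.406, 0, 0, 0.0] 
-- [ 0.3624  0.2838  0.0491 22.0246]
```

Call:
carry_out(increments=[-0.247,-0.53,0,0,0,-0.272,-0.247,-0.53,0,0,0,-0.272,-0.247,-0.53,0,0,0,-0.272,-0.247,-0.53,0,0,0,-0.272,-0.247,-0.53,0,0,0,-0.272,-0.247,-0.53,0,0,0,-0.272,-0.247,-0.53,0,0,0,-0.272,-0.247,-0.53,0,0,0,-0.272], fingers=0.2)

```text
time_s: 41.35
eef_pos: [0.3629, 0.284, 0.2265]
orientation: [-1.758, -2.604, 0.0]
ft_force: [-0.1, -0.4, 0.7]
width: 0.0512
gripper_force: 0.0
```

Call:
carry_out(increments=[0,0,0.2,0,0,0,0,0,0.4,0,0,0,0,0,0.6,0,0,0,0,0,0.774,0,0,0,0,0,0.774,0,0,0,0,0,0.774,0,0,0,0,0,0.774,0,0,0,0,0,0.774,0,0,0])

```text
time_s: 42.15
eef_pos: [0.3634, 0.2845, 0.1123]
orientation: [1.756, 2.604, 0.004]
ft_force: [-0.0, -0.7, 0.5]
width: 0.0513
gripper_force: 0.0
```

Run:
```python
from h import *
plan([[(.3624,.2838,.049,22,8)]])
s=optics.camera("side")[:,:,::-1].copy()
cv2.imwrite("pics/p6.png",cv2.resize(s[190:350,110:290],(675,600),interpolation=cv2.INTER_CUBIC))
```

```text
from [ 0.3634  0.2845  0.1123 22.0148]
8 x [-0.001, -0.008, 0.422, 0, 0, 0.0] 
-- [ 0.3624  0.2839  0.049  22.0148]
```

View pics/p6.png

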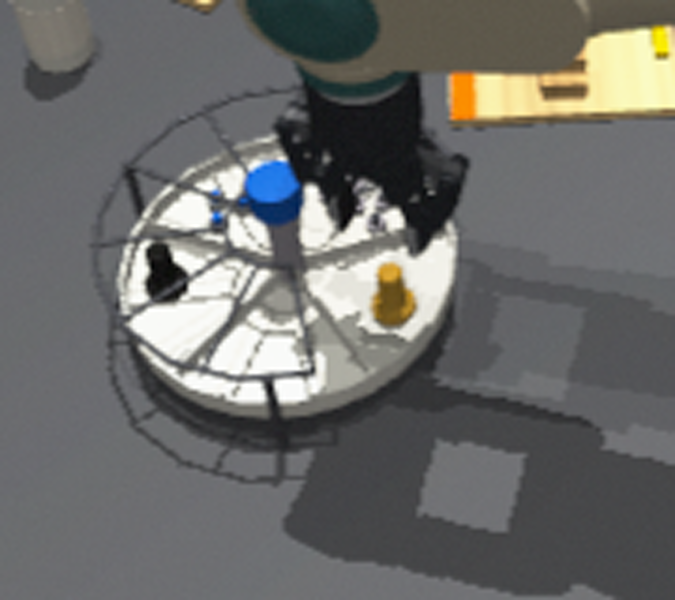

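The foot is centred below the open fingers (crop (392,295)) and the knob is clear. Descending to grip.

Call:
carry_out(increments=[-0.001,-0.006,0.1,0,0,0,-0.001,-0.006,0.2,0,0,0,-0.001,-0.006,0.27,0,0,0,-0.001,-0.006,0.33,0,0,0,-0.001,-0.006,0.38,0,0,0,-0.001,-0.006,0.41,0,0,0,-0.001,-0.006,0.422,0,0,0,-0.001,-0.006,0.422,0,0,0])

```text
time_s: 43.0
eef_pos: [0.3619, 0.2835, 0.0473]
orientation: [-1.756, -2.605, -0.0]
ft_force: [0.2, -0.3, 0.2]
width: 0.0512
gripper_force: 0.0
```

Call:
carry_out(increments=[0,0,0,0,0,0,0,0,0,0,0,0,0,0,0,0,0,0,0,0,0,0,0,0,0,0,0,0,0,0,0,0,0,0,0,0,0,0,0,0,0,0,0,0,0,0,0,0], fingers=-1, grip_force=30)

```text
time_s: 43.8
eef_pos: [0.3621, 0.2836, 0.0477]
orientation: [1.756, 2.605, 0.001]
ft_force: [-1.5, -0.6, 5.6]
width: 0.0187
gripper_force: 30.0
```

Run:
```python
from h import *
s=robot.get_state();print(s["ft_force"],s["wrist_torque"],s["width"])
x,y=.5188,-.0427
plan([[(.3624,.2838,.175,22,8)],[(.42,.18,.18,35,8)],[(.48,.06,.18,48,8)],[(x,y,.13,48.8,8)],[(x,y,.06,48.8,8)]])
```

```text
[-1.54689802 -0.61027078  5.60999523] [-0.10774532  0.15299505 -0.00888401] 0.01874811993742348
from [ 0.3621  0.2836  0.0477 22.0257]
8 x [0.0, 0.002, -0.849, 0, 0, 0.0] 
-- [ 0.3624  0.2838  0.1751 22.0257]
8 x [-0.785, 0.097, -0.033, 0, 0, -0.144] 
-- [ 0.42    0.1801  0.18   34.9857]
8 x [-0.885, -0.131, 0.0, 0, 0, -0.145] 
-- [ 0.48    0.06    0.18   48.0357]
8 x [-0.65, -0.336, 0.333, 0, 0, -0.008] 
-- [ 5.18800e-01 -4.26000e-02  1.30100e-01  4.87557e+01]
8 x [-0.0, -0.0, 0.467, 0, 0, -0.0] 
-- [ 5.18800e-01 -4.26000e-02  6.00000e-02  4.87557e+01]
```

Call:
carry_out(increments=[0,0,-0.08,0,0,0,0,0,-0.2,0,0,0,0,0,-0.35,0,0,0,0,0,-0.5,0,0,0,0,0,-0.7,0,0,0,0,0,-0.85,0,0,0,0,0,-0.85,0,0,0,0,0,-0.85,0,0,0])

```text
time_s: 44.6
eef_pos: [0.3617, 0.2834, 0.1745]
orientation: [1.756, 2.605, 0.0]
ft_force: [0.3, 1.2, -1.3]
width: 0.0193
gripper_force: 29.5
```

Call:
carry_out(increments=[-0.2,0.025,-0.01,0,0,-0.036,-0.4,0.05,-0.02,0,0,-0.072,-0.6,0.075,-0.03,0,0,-0.11,-0.785,0.097,-0.033,0,0,-0.144,-0.785,0.097,-0.033,0,0,-0.144,-0.785,0.097,-0.033,0,0,-0.144,-0.785,0.097,-0.033,0,0,-0.144,-0.785,0.097,-0.033,0,0,-0.144])

```text
time_s: 45.4
eef_pos: [0.419, 0.1804, 0.1792]
orientation: [-1.449, -2.786, 0.001]
ft_force: [1.1, 0.8, -0.6]
width: 0.0186
gripper_force: 29.5
```

Call:
carry_out(increments=[-0.22,-0.033,0,0,0,-0.036,-0.44,-0.066,0,0,0,-0.072,-0.66,-0.1,0,0,0,-0.11,-0.885,-0.131,0,0,0,-0.145,-0.885,-0.131,0,0,0,-0.145,-0.885,-0.131,0,0,0,-0.145,-0.885,-0.131,0,0,0,-0.145,-0.885,-0.131,0,0,0,-0.145])

```text
time_s: 46.2
eef_pos: [0.4792, 0.0608, 0.1797]
orientation: [-1.123, -2.934, -0.0]
ft_force: [-0.6, 0.2, -0.5]
width: 0.0187
gripper_force: 29.5
```

Call:
carry_out(increments=[-0.16,-0.084,0.08,0,0,-0.008,-0.32,-0.168,0.16,0,0,-0.008,-0.48,-0.25,0.24,0,0,-0.008,-0.65,-0.336,0.333,0,0,-0.008,-0.65,-0.336,0.333,0,0,-0.008,-0.65,-0.336,0.333,0,0,-0.008,-0.65,-0.336,0.333,0,0,-0.008,-0.65,-0.336,0.333,0,0,-0.008])

```text
time_s: 47.0
eef_pos: [0.5185, -0.042, 0.1305]
orientation: [1.104, 2.94, 0.001]
ft_force: [-0.3, 0.6, 0.8]
width: 0.019
gripper_force: 29.5
```

Run:
```python
from h import *
s=robot.get_state();print(s["width"],s["ft_force"])
x,y=.5188,-.0427
plan([[(x,y,.06,48.8,8)],[(x,y,.058,48.8,8)]])
im=optics.camera("side")[:,:,::-1];cv2.imwrite("pics/s7.png",cv2.resize(im[100:260,180:400],(800,582),interpolation=cv2.INTER_CUBIC))
```

```text
0.018976466043195677 [-0.33851089  0.62210091  0.78248756]
from [ 5.1850e-01 -4.2000e-02  1.3050e-01  4.8834e+01]
8 x [-0.005, -0.002, 0.47, 0, 0, 0.0] 
-- [ 5.1880e-01 -4.2700e-02  6.0000e-02  4.8834e+01]
8 x [0.0, -0.0, 0.014, 0, 0, 0.0] 
-- [ 5.1880e-01 -4.2700e-02  5.7900e-02  4.8834e+01]
```

View pics/s7.png

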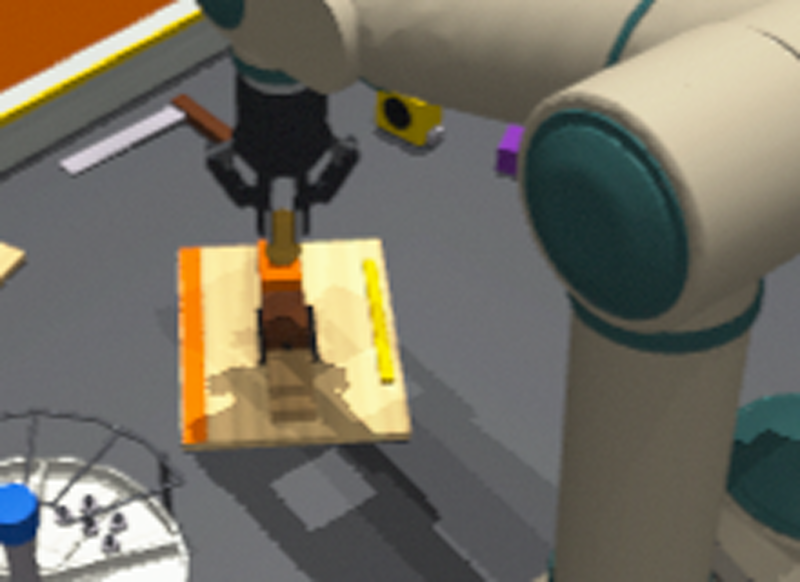

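The foot hangs upright over the walnut (crop (284,235)). Lowering and releasing.

Call:
carry_out(increments=[-0.004,-0.002,0.12,0,0,0,-0.004,-0.002,0.24,0,0,0,-0.004,-0.002,0.34,0,0,0,-0.004,-0.002,0.41,0,0,0,-0.004,-0.002,0.45,0,0,0,-0.004,-0.002,0.47,0,0,0,-0.004,-0.002,0.481,0,0,0,-0.004,-0.002,0.481,0,0,0])

```text
time_s: 47.85
eef_pos: [0.5189, -0.0436, 0.058]
orientation: [1.106, 2.94, 0.0]
ft_force: [0.5, -0.5, -0.2]
width: 0.019
gripper_force: 29.5
```

Call:
carry_out(increments=[0,0,0,0,0,0,0,0,0,0,0,0,0,0,0,0,0,0,0,0,0,0,0,0,0,0,0,0,0,0,0,0,0,0,0,0,0,0,0,0,0,0,0,0,0,0,0,0], fingers=0.2)

```text
time_s: 48.65
eef_pos: [0.5186, -0.0435, 0.0576]
orientation: [-1.107, -2.94, -0.0]
ft_force: [-0.3, 0.4, 0.3]
width: 0.0513
gripper_force: 0.0
```

Call:
carry_out(increments=[0,0,-0.1,0,0,0,0,0,-0.25,0,0,0,0,0,-0.5,0,0,0,0,0,-0.8,0,0,0,0,0,-0.8,0,0,0,0,0,-0.8,0,0,0,0,0,-0.8,0,0,0,0,0,-0.8,0,0,0])

```text
time_s: 49.45
eef_pos: [0.5179, -0.0435, 0.1759]
orientation: [-1.106, -2.938, 0.001]
ft_force: [-0.2, -0.1, 0.7]
width: 0.0513
gripper_force: 0.0
```

Run:
```python
from h import *
plan([[(.49,.09,.19,48.8,8)],[(.42,.2,.2,48.8,8)]])
```

```text
from [ 5.17900e-01 -4.35000e-02  1.75900e-01  4.87513e+01]
8 x [0.726, 0.547, -0.094, 0, 0, -0.001] 
-- [ 0.4901  0.09    0.19   48.8413]
8 x [0.834, 0.244, -0.067, 0, 0, 0.0] 
-- [ 0.42    0.1999  0.2001 48.8413]
```

Call:
carry_out(increments=[0.726,0.547,-0.094,0,0,0,0.726,0.547,-0.094,0,0,0,0.726,0.547,-0.094,0,0,0,0.726,0.547,-0.094,0,0,0,0.726,0.547,-0.094,0,0,0,0.726,0.547,-0.094,0,0,0,0.726,0.547,-0.094,0,0,0,0.726,0.547,-0.094,0,0,0])

```text
time_s: 50.25
eef_pos: [0.4909, 0.089, 0.1914]
orientation: [-1.109, -2.939, 0.0]
ft_force: [0.4, 0.3, -0.6]
width: 0.0513
gripper_force: 0.0
```

Call:
carry_out(increments=[0.834,0.244,-0.067,0,0,0,0.834,0.244,-0.067,0,0,0,0.834,0.244,-0.067,0,0,0,0.834,0.244,-0.067,0,0,0,0.834,0.244,-0.067,0,0,0,0.834,0.244,-0.067,0,0,0,0.834,0.244,-0.067,0,0,0,0.834,0.244,-0.067,0,0,0])

```text
time_s: 51.05
eef_pos: [0.4212, 0.1992, 0.2015]
orientation: [-1.109, -2.939, 0.0]
ft_force: [-0.7, 0.0, -0.1]
width: 0.0511
gripper_force: 0.0
```

Run:
```python
from h import *
t=optics.camera("top")[:,:,::-1].copy();s=optics.camera("side")[:,:,::-1].copy()
a=cv2.resize(t[130:240,205:335],(400,338),interpolation=cv2.INTER_CUBIC);b=cv2.resize(s[130:240,190:320],(400,338),interpolation=cv2.INTER_CUBIC)
cv2.imwrite("pics/f.png",np.hstack([a,b]));cv2.imwrite("top8.png",t)
```

```text
(no output)
```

View pics/f.png

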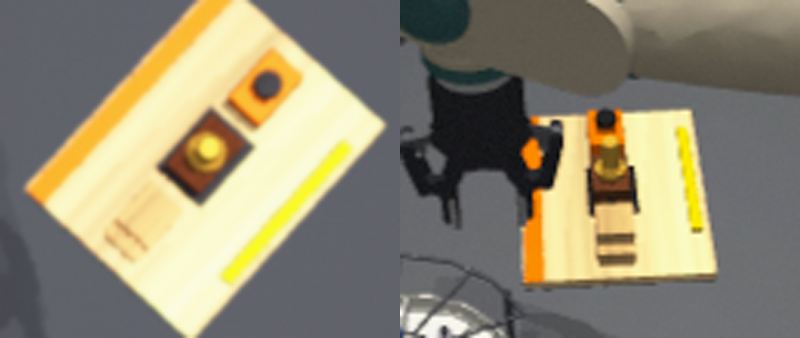

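The top crop shows the foot upright near the walnut's middle (206,150). Stop (268,85), walnut and pine (145,220) sit in one straight row with similar gaps, and the pencil hasn't moved.

```bash
python3 -c "
from rig import robot; print(robot.finish_job())"
```

```text
the job is handed in; nothing more can be done
None
```

The job is handed in at about 51 s: walnut, pine and stop are in one row with gaps of roughly 18–20 mm (the pine's final position judged only from the gripper's placing pose and by eye), the carousel was turned to the gap and the knob released, and the brass foot is upright on the middle of the walnut.

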